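# Latch the phone on the curing box and hold its shutter half open

## Robot

A 6-joint arm with a two-finger parallel gripper is mounted at the origin on a cart in front of the work surface, level with it; the furniture and walls round the work are solid. World frame = base frame: x ahead of the robot, y to its left, z up, the work surface at z = 0. Lengths are in m, angles in rad, forces in N, time in s.
With the tool pointing down it reaches from about 0.375 to 0.975 m from the base axis. Payload 3.8 kg.
Tool frame: the origin (TCP) lies at the very end of the fingers, on their centre line; the grasp point (between the pads) lies 19 mm behind it (bot.grip_point_offset is the distance from the TCP to the grasp point, in m); z points along the fingers, x is the direction in which the jaws open and shut, and the axes are right-handed (so a half turn about z gives the same grasp; the last joint's range is limited). The gripper opens to 85 mm and grips with 20 to 120 N. Pads are 22 mm wide; open, the fingers measure 114 mm over their backs; the gripper's body (76 mm by 85 mm) begins 54 mm behind the grasp point. The pads swing forward as they close: fully open they stand 13 mm farther back than shut.
Start: joints at [-1.351, 0.264, 1.604, -0, 1.274, -0.037], TCP at [0.171, -0.653, 0.231] pointing down, gripper open.
Joint ranges: [-2.63, 2.63], [-0.94, 2.18], [0.31, 2.57], [-1.31, 4.45], [0, 2.66], [-2.55, 2.55]. Speed limits (rad/s): [2.57, 2.57, 3.14, 3.14, 3.14, 3.14].

## Interface

Orientations are given as a rotation vector (axis times angle).
In Python, from workcell import bot, read_camera gives the robot as it stands.
- The arm moves only by the tool arm_command, never from a script. Its argument "rows" is a list of rows, each an object with "delta_rot": the turn, a rotation vector about the tool's x, y, z in rad, a list of three; "xyz": the shift along the tool's x, y, z in m, a list of three; "gripper": the finger opening in m, from 0 to 0.0854. A call has 1 to 12 rows; each row shifts and turns the commanded pose from where the row before left it, along the tool's axes as they then stand; what a row does not reach is not made up. A row lasts 1/10 s, in which the tool goes at most 50 mm and 8.59 degrees, less where a joint would pass 70% of its speed; a pose out of reach is approached as far as the arm can. A call is refused whole if a number of a shift passes 0.05 or a number of a turn 0.15, either way. A call with a gripper value outside its range is refused whole. The fingers move at their own pace and stop on an object; "force" is the grip in N (left out, the last holds). Time passes only in rows, so rows that do not move let the fingers close. It gives the time, the measured TCP pose, the force and the opening at its end, in the units of the state.
- bot.read_state(): the state, without advancing time (a new reading comes with each control period).
- read_camera(name): name is "scene" or "top"; returns a dict with "pixels" (400x640x3 uint8, red, green, blue), "range_z" (400x640 float32, m along the optical axis (not along the pixel's ray), 0 where there is no reading), "intrinsics" (3x3 intrinsics, pixels), "dist_coeffs" ([k1, k2, p1, p2, k3] as OpenCV has them; the pictures are not rectified), "camera_from_world" (4x4, takes a point from world to camera coordinates). Camera axes: x right, y up, looking along -z (the intrinsics and any distortion apply to the point x, -y, -z); pixel columns grow to the right and rows downward; lengths in m; the calibration is good to about 2 mm. A picture is of the moment at which its call begins.
- bot.finish_job(): hands the job in, once; it reports no verdict.
The state is a dict: "time": time; "q": joint angles; "joint_vel": joint speeds; "joint_torque": joint torques, N m; "tool_pos": TCP position; "tcp_rot": TCP orientation; "wrist_force": force on the tool from outside, world axes, zero at the start; "torque": the same for the moment, N m; "width": opening from 0.0 (shut) to 1.0 (fully open).
Only numpy, scipy, OpenCV 4.12 (cv2) and the standard library are available. Lean on these libraries where they do the work, as an engineer would, in place of code of your own. Each camera call takes 0.05 s, during which the arm holds its last target.

## Task

An opened phone has been laid screen-down on the glass of the small UV curing box, but one end is still riding on the spring catch. Gently press that end down until the catch snaps over it and the phone lies flat on the glass; only then take the shutter's black grip and pull it along its slot, against its spring, to half open for the tack cure. Do not let the shutter run on towards fully open and leave the things lying beside the box alone; the shutter springs shut when let go, so finish while still holding it at the half mark.

Things in the scene. Friction and masses are not known exactly. Their poses are not given: they have to be found in the camera images.
- curing_box: grey metal case, 200 x 200 x 55 mm high, fixed and level. Origin: centre of its underside, on the bench; z up, -x side = front with the shutter's slot and white scale in the deck. The phone's place is on the glass in the rear half, centred 53 mm along +x, long side along y; glass and deck are flush, 55 mm above the bench. 6 mm high black pads guide the phone's sides and -y end
- phone_mid (a point): centre (half-way up) of the opened phone, 136 x 66 x 8 mm, 0.1 to 0.17 kg, insides showing on top. Its x axis runs along its length to the raised end (the box's +y end), z out of its upper face. At the start it tilts about 0.09 rad, the raised end 12 mm above the glass, the other end down against its pads. Flat, this point is 59 mm above the bench
- phone_raised_end (a point): point on the phone's upper face on its centre line, 38 mm from the centre towards the raised end (30 mm from that end): a clear place to press. About 6 to 15 N straight down here pushes the sprung catch aside and snaps the phone down by about 10 mm; this point is then 63 mm above the bench with rigid glass below, so press no farther: more than 60 N would crack the screen
- catch (a joint): spring catch at the box's +y end, a 22 mm wide steel blade that rises 27 mm above the glass; value in rad: 0 = at rest (also once it has snapped over the flat phone); it grows to about 0.08 while the phone's end pushes it outward
- catch_tip (a point): tip of the catch's nose, 10 mm above the glass, 65.5 mm along the box's +y from the middle of the phone's place
- shutter (a joint): how far the shutter is open, in m: 0 = shut (where it starts and its spring returns it), 0.030 = half (the long tick in the middle of the scale), 0.060 = fully open. It opens along the box's -x. Spring force: 2 N when shut, rising steadily to 6 N at half and 10 N fully open, plus about 0.4 N of rubbing
- shutter_grip (a point): centre of the shutter's grip, an upright black bar 12 mm thick along the box's x, 36 mm wide along its y, on a steel shoe 20 x 46 x 4.5 mm that runs on the deck. This point is 71.5 mm above the bench, the bar's top 84.5 mm. Shut, it stands 12 mm from the box's centre along -x, 32 mm in front of the phone's edge
- tweezers: steel tweezers, 128 x 12 x 7 mm, lying on the bench beside the box; leave alone
- glue_tube: squeeze tube of glue, 124 x 33 x 25 mm, lying on the bench beside the box; leave alone
- syringe: amber syringe, 118 x 22 x 15 mm, lying on the bench beside the box; leave alone
Mind the look-alikes: they are no part of the job. Leave any blue look-alike of the part that bears phone_mid alone.

How it is judged:
By the outcome, as a careful person would: the job done as asked, in the order asked, and still so for the second after the job is handed in, while the arm keeps its last pose, push and grip.
It also fails if it takes over 38 s, if anything falls off the work surface, if the arm or the gripper's body presses on something with over 40 N, if the wrist force passes 120 N, or if a joint passes its speed limit or range.

## Working session

There is one attempt and no reset: what is moved stays moved. The work goes in short steps, Python scripts to look and compute and a tool call to move; the robot and the scene stay as the last step left them, time stands still between calls to the robot, and variables do not carry over. Pictures are saved under pics/ and viewed, and the job is handed in when it is done.

Besides the shell and the picture viewer there is one more tool, called after "Emit:" as name(argument=value, ...) on one line, values as JSON. arm_command: Moves the arm, as the interface text tells. Its arguments: {"type":"object","properties":{"rows":{"type":"array","items":{"type":"object","properties":{"delta_rot":{"type":"array","items":{"type":"number"}},"xyz":{"type":"array","items":{"type":"number"}},"gripper":{"type":"number"}}}},"force":{"type":"number"}},"required":["rows"]}

```bash
mkdir -p pics; ls
python3 - <<'E'
from workcell import bot, read_camera
import cv2,numpy as np
for n in ("scene","top"):
    c=read_camera(n); cv2.imwrite(f"pics/{n}0.png",c["pixels"][:,:,::-1]); np.savez(f"{n}0.npz",**c)
    print(n,c["intrinsics"].tolist(),c["dist_coeffs"],np.round(c["camera_from_world"],3).tolist())
print(bot.read_state())
E
```

```text
pics
scene [[470.72135671456243, 0.0, 319.6569321267208], [0.0, 470.72135671456243, 200.56808508684992], [0.0, 0.0, 1.0]] [-0.13360208  0.          0.          0.          0.        ] [[0.399, -0.917, -0.022, -0.522], [0.387, 0.147, 0.91, -0.231], [-0.831, -0.371, 0.414, -1.132], [0.0, 0.0, 0.0, 1.0]]
top [[479.3152241011226, 0.0, 315.915507491504], [0.0, 479.3152241011226, 199.09175563394422], [0.0, 0.0, 1.0]] [-3.57476345e-05  0.00000000e+00  0.00000000e+00  0.00000000e+00
  0.00000000e+00] [[-0.003, -1.0, -0.001, -0.335], [0.982, -0.004, 0.189, -0.544], [-0.189, -0.001, 0.982, -1.2], [0.0, 0.0, 0.0, 1.0]]
{'time': 0.1, 'q': array([-1.35089982e+00,  2.64683917e-01,  1.60526764e+00, -6.87004086e-06,
        1.27371173e+00, -3.69198393e-02]), 'joint_vel': array([ 0.0007614 , -0.00260968, -0.00272209,  0.00035409, -0.00094185,
       -0.00114959]), 'joint_torque': array([ 4.40615040e-04, -5.16707218e+01, -3.68590522e+01, -1.34789884e-04,
        6.27865884e-03, -2.00337632e-05]), 'tool_pos': array([ 0.17128665, -0.652204  ,  0.23006611]), 'tcp_rot': array([-2.48657684,  1.91787553,  0.00250594]), 'wrist_force': array([ 0.16486024, -0.43853224,  0.58341171]), 'torque': array([ 0.00228416,  0.01304013, -0.00852583]), 'width': 1.0014756284914288}
```

View pics/scene0.png

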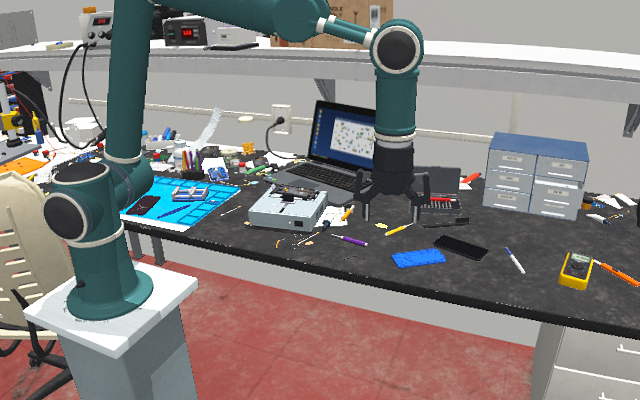

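View pics/top0.png

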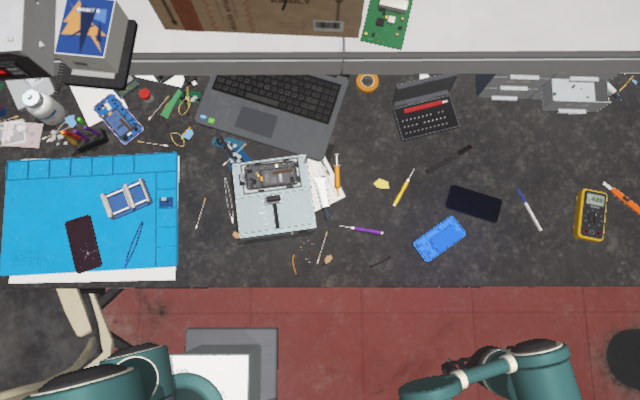

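The box is at about (273,197) in the top view, with the phone in its far half at about (273,175) and the grip at about (273,198). The robot is clear of the view. I'll zoom in.

```bash
cat > h.py <<'E'
import numpy as np,cv2
def world(c,u,v,z=None):
    p=cv2.undistortPoints(np.array([[[u,v]]],float),c["intrinsics"],c["dist_coeffs"])[0,0]
    T=np.linalg.inv(c["camera_from_world"]); d=T[:3,:3]@np.array([p[0],-p[1],-1.]); o=T[:3,3]
    if z is None: s=c["range_z"][int(round(v)),int(round(u))]
    else: s=(z-o[2])/d[2]
    return o+s*d
def proj(c,P):
    P=np.atleast_2d(P); q=(c["camera_from_world"]@np.c_[P,np.ones(len(P))].T).T[:,:3]*[1,-1,-1]
    return cv2.projectPoints(q.reshape(-1,1,3),np.zeros(3),np.zeros(3),c["intrinsics"],c["dist_coeffs"])[0][:,0]
E
python3 - <<'E'
import numpy as np,cv2
from h import *
t=dict(np.load("top0.npz")); s=dict(np.load("scene0.npz"))
a=t["pixels"][140:250,210:350,::-1]; cv2.imwrite("pics/topz.png",cv2.resize(a,None,fx=5,fy=5,interpolation=cv2.INTER_CUBIC))
a=s["pixels"][170:240,235:345,::-1]; cv2.imwrite("pics/scz.png",cv2.resize(a,None,fx=7,fy=7,interpolation=cv2.INTER_CUBIC))
# all world points of top
H,W=400,640
uu,vv=np.meshgrid(np.arange(W),np.arange(H))
p=cv2.undistortPoints(np.c_[uu.ravel(),vv.ravel()].astype(float).reshape(-1,1,2),t["intrinsics"],t["dist_coeffs"])[:,0]
T=np.linalg.inv(t["camera_from_world"]); r=t["range_z"].ravel()[:,None]
X=(np.c_[p[:,0],-p[:,1],-np.ones(len(p))]*r)@T[:3,:3].T+T[:3,3]
X=X.reshape(H,W,3); np.save("X.npy",X)
m=(abs(X[...,2]-.055)<.006)&(uu>215)&(uu<335)&(vv>140)&(vv<250)
m=cv2.morphologyEx(m.astype(np.uint8),cv2.MORPH_OPEN,np.ones((3,3)))
n,l,st,_=cv2.connectedComponentsWithStats(m);print(st)
print(X[180:240:10,255,2].round(3),X[230,230:330:5].round(3).tolist())
k=1+np.argmax(st[1:,4]); pts=X[l==k]
print(cv2.minAreaRect(pts[:,:2].astype(np.float32)),np.median(pts[:,2]),pts.min(0),pts.max(0))
E
```

```text
[[     0      0    640    400 251970]
 [   231    155     85     84   3941]
 [   279    157      7      5     31]
 [   260    159     15      5     58]]
[0.068 0.053 0.056 0.056 0.052 0.055] [[0.468, -0.106, 0.003], [0.468, -0.119, 0.003], [0.462, -0.142, 0.057], [0.462, -0.154, 0.056], [0.461, -0.168, 0.059], [0.462, -0.18, 0.055], [0.462, -0.193, 0.053], [0.462, -0.205, 0.052], [0.462, -0.218, 0.053], [0.461, -0.231, 0.056], [0.462, -0.244, 0.051], [0.461, -0.257, 0.057], [0.461, -0.27, 0.055], [0.306, -0.338, 1.281], [0.461, -0.296, 0.059], [0.463, -0.308, 0.043], [0.465, -0.321, 0.021], [0.467, -0.334, 0.011], [0.468, -0.348, -0.0], [0.468, -0.361, -0.002]]
((0.5523122549057007, -0.223755344748497), (0.20106828212738037, 0.2000400573015213), 7.777979373931885) 0.05527921257362456 [ 0.4408752  -0.33429711  0.049036  ] [ 0.66221487 -0.11243645  0.06099837]
```

```bash
sleep 0
```

```text
(no output)
```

View pics/topz.png

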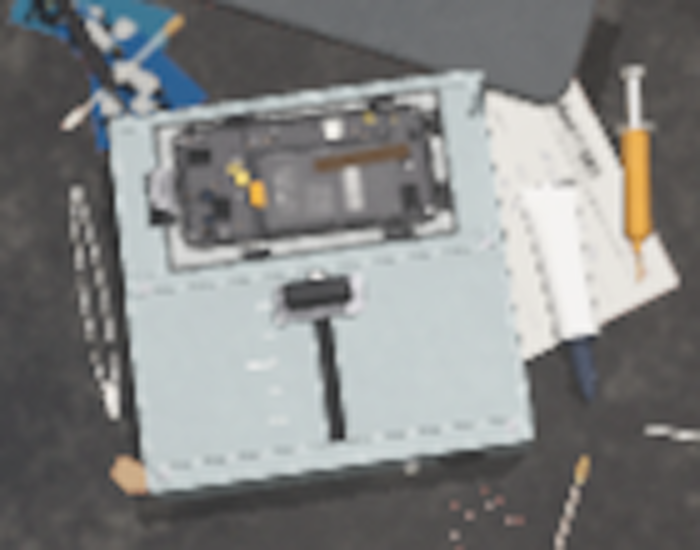

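View pics/scz.png

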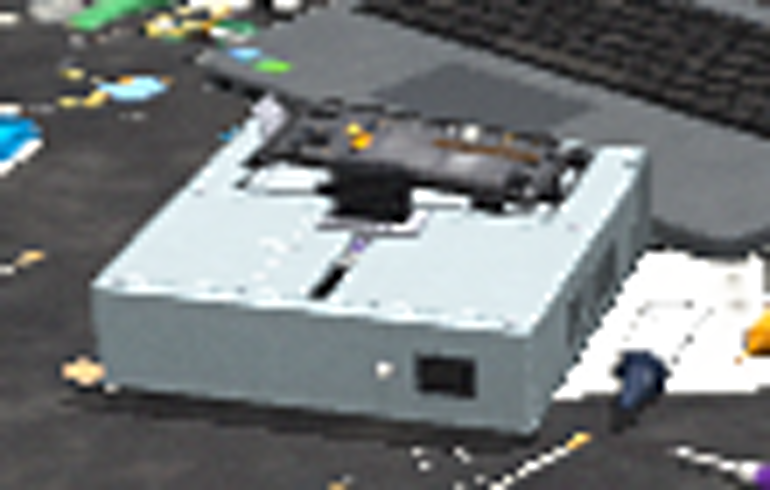

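Run:
```python
import numpy as np,cv2
from h import *
c0=np.array([.5523,-.2238]);yaw=np.deg2rad(7.78)
R=np.array([[np.cos(yaw),-np.sin(yaw)],[np.sin(yaw),np.cos(yaw)]])
B=lambda x,y,z:np.r_[c0+R@[x,y],z]
pts=[B(.1*i,.1*j,.055) for i,j in((1,1),(1,-1),(-1,-1),(-1,1))]+[B(-.012+.006*i,.018*j,.0845) for i,j in((1,1),(1,-1),(-1,-1),(-1,1))]+[B(.053,.0655,.065),B(.053,.0655+.0,.082),B(.053,.038,.063+.009),B(.02,-.068,.063),B(.086,-.068,.063),B(.02,.066,.075),B(.086,.066,.075)]
names=["rearL","rearR","frR","frL"]
X=np.load("X.npy")
for n,(u0,v0,w,h,f) in dict(top=(210,140,140,110,5),scene=(235,170,110,70,7)).items():
    t=dict(np.load(n+"0.npz")); a=cv2.resize(t["pixels"][v0:v0+h,u0:u0+w,::-1],None,fx=f,fy=f,interpolation=cv2.INTER_CUBIC)
    for p in proj(t,np.array(pts)):
        q=((p-[u0,v0]+.5)*f).astype(int); cv2.circle(a,tuple(int(x) for x in q),3,(0,0,255),-1)
    cv2.imwrite(f"pics/{n}_ov.png",a)
print(B(-.012,0,.0715),B(.053,.038,.07),B(.053,0,.06))
# box-frame heights
m=X[140:250,210:350].reshape(-1,3); bl=(m[:,:2]-c0)@R
g=m[:,2]; s=(g>.078)&(g<.095)&(abs(bl[:,0]+.012)<.03)&(abs(bl[:,1])<.04); print("grip",bl[s].round(3).tolist(),g[s].round(3))
s=(abs(bl[:,0]-.053)<.02); 
for y in np.arange(-.075,.085,.01):
    k=s&(abs(bl[:,1]-y)<.005); print(round(y,3),np.median(g[k]).round(4),g[k].max().round(3))
k=(bl[:,0]>-.09)&(bl[:,0]<-.03)&(abs(bl[:,1])<.09);print("deck",np.median(g[k]))
```

```text
[ 0.54041046 -0.22542444  0.0715    ] [ 0.59966809 -0.17897519  0.07      ] [ 0.60481214 -0.2166254   0.06      ]
grip [[-0.006, -0.011], [-0.008, -0.013], [-0.007, -0.016], [-0.006, 0.007], [-0.007, 0.005], [-0.008, 0.002], [-0.006, 0.0], [-0.007, -0.003], [-0.009, -0.006], [-0.009, -0.008], [-0.01, -0.011], [-0.009, -0.013], [-0.01, -0.015], [-0.01, -0.018], [-0.008, 0.015], [-0.008, 0.013], [-0.009, 0.01], [-0.009, 0.008], [-0.01, 0.005], [-0.009, 0.003], [-0.01, 0.0], [-0.011, -0.003], [-0.012, -0.005], [-0.012, -0.008], [-0.012, -0.01], [-0.012, -0.013], [-0.013, -0.015], [-0.013, -0.018], [-0.011, 0.015], [-0.011, 0.013], [-0.012, 0.01], [-0.012, 0.008], [-0.012, 0.005], [-0.012, 0.003], [-0.013, 0.0], [-0.013, -0.002], [-0.014, -0.005], [-0.014, -0.007], [-0.014, -0.01], [-0.014, -0.012], [-0.015, -0.015], [-0.015, -0.017], [-0.013, 0.016], [-0.014, 0.013], [-0.014, 0.011], [-0.014, 0.008], [-0.014, 0.006], [-0.014, 0.003], [-0.016, 0.0], [-0.016, -0.002], [-0.016, -0.004], [-0.016, -0.007], [-0.016, -0.009], [-0.017, -0.012], [-0.017, -0.014], [-0.016, 0.016], [-0.016, 0.014]
[... 308 characters left out ...]
087 0.084
 0.085 0.082 0.085 0.082 0.085 0.083 0.087 0.081 0.083 0.085 0.088 0.087
 0.086 0.085 0.086 0.084 0.086 0.085 0.086 0.085 0.085 0.084 0.087 0.083
 0.086 0.085 0.084 0.082 0.083 0.086 0.085 0.087 0.087 0.082 0.081 0.08
 0.089 0.085 0.083 0.084 0.082 0.085 0.081 0.084 0.084 0.082 0.084 0.081
 0.083 0.083 0.082 0.081 0.082 0.079 0.082 0.08  0.082 0.08  0.083]
-0.075 0.0563 0.063
-0.065 0.0598 0.069
-0.055 0.0626 0.068
-0.045 0.0642 0.07
-0.035 0.065 0.072
-0.025 0.0658 0.07
-0.015 0.0668 0.072
-0.005 0.0678 0.073
0.005 0.0685 0.074
0.015 0.0693 0.074
0.025 0.0694 0.074
0.035 0.0697 0.077
0.045 0.0717 0.076
0.055 0.072 0.078
0.065 0.072 0.079
0.075 0.0706 0.087
deck 0.05514042070293024
```

```bash
sleep 0
```

```text
(no output)
```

View pics/top_ov.png

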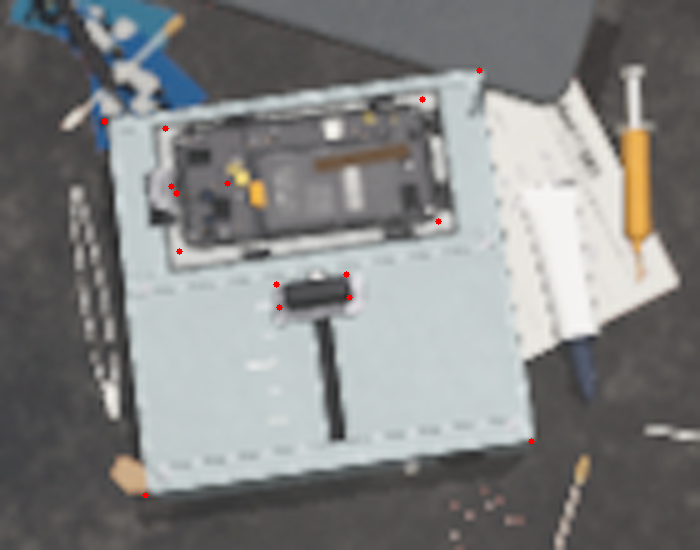

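View pics/scene_ov.png

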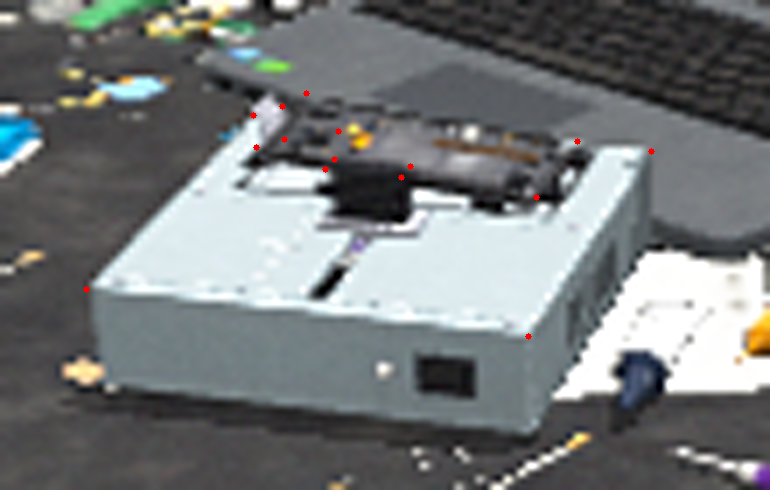

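The box fit has a yaw of +7.8°, which puts tool x along box -y. The overlay sits about 2 mm too far towards +y, so I'll shift it. Next I turn the tool, close the fingers and move above the phone.

Emit:
arm_command(rows=[{"delta_rot": [0, 0, 0.12], "xyz": [0, 0, 0], "gripper": 0}, {"xyz": [-0.036, -0.043, 0], "gripper": 0}, {"xyz": [-0.036, -0.043, 0], "gripper": 0}, {"xyz": [-0.036, -0.043, 0], "gripper": 0}, {"xyz": [-0.036, -0.043, 0], "gripper": 0}, {"xyz": [-0.036, -0.043, 0], "gripper": 0}, {"xyz": [-0.036, -0.043, 0], "gripper": 0}, {"xyz": [-0.036, -0.043, 0], "gripper": 0}, {"xyz": [-0.036, -0.043, 0], "gripper": 0}, {"xyz": [-0.036, -0.043, 0], "gripper": 0}, {"xyz": [-0.036, -0.043, 0], "gripper": 0}, {"xyz": [0, 0, 0], "gripper": 0}], force=30)

```text
invalid input
```

```bash
cat >> h.py <<'E'
from scipy.spatial.transform import Rotation as Ro
c0=np.array([.5520,-.2255]);yaw=np.deg2rad(7.78)
R2=np.array([[np.cos(yaw),-np.sin(yaw)],[np.sin(yaw),np.cos(yaw)]])
B=lambda x,y,z:np.r_[c0+R2@[x,y],z]
def rep(bot,tgt):
    s=bot.read_state(); Rt=Ro.from_rotvec(s["tcp_rot"]).as_matrix()
    xd=np.degrees(np.arctan2(Rt[1,0],Rt[0,0]))
    b=(s["tool_pos"][:2]-c0)@R2
    print("t",round(s["time"],2),"tcp",s["tool_pos"].round(4),"box",b.round(4),"xdir",xd.round(2),"zaxis",Rt[:,2].round(3),"F",s["wrist_force"].round(1),"w",round(s["width"],3),"q",s["q"].round(2))
    print("need tool",(Rt.T@(tgt-s["tool_pos"])).round(4),"rot z to go",np.radians(xd+82.22).round(4))
E
python3 - <<'E'
from h import *
from workcell import bot
rep(bot,B(.053,.038,.10))
E
```

```text
t 0.1 tcp [ 0.1713 -0.6522  0.2301] box [-0.435  -0.3712] xdir -75.29 zaxis [-0.     0.002 -1.   ] F [ 0.2 -0.4  0.6] w 1.001 q [-1.35  0.26  1.61 -0.    1.27 -0.04]
need tool [-0.3471 -0.5338  0.1308] rot z to go 0.121
```

Emit:
arm_command(rows=[{"delta_rot": [0, 0, 0.12], "xyz": [0, 0, 0], "gripper": 0}, {"delta_rot": [0, 0, 0], "xyz": [-0.036, -0.043, 0], "gripper": 0}, {"delta_rot": [0, 0, 0], "xyz": [-0.036, -0.043, 0], "gripper": 0}, {"delta_rot": [0, 0, 0], "xyz": [-0.036, -0.043, 0], "gripper": 0}, {"delta_rot": [0, 0, 0], "xyz": [-0.036, -0.043, 0], "gripper": 0}, {"delta_rot": [0, 0, 0], "xyz": [-0.036, -0.043, 0], "gripper": 0}, {"delta_rot": [0, 0, 0], "xyz": [-0.036, -0.043, 0], "gripper": 0}, {"delta_rot": [0, 0, 0], "xyz": [-0.036, -0.043, 0], "gripper": 0}, {"delta_rot": [0, 0, 0], "xyz": [-0.036, -0.043, 0], "gripper": 0}, {"delta_rot": [0, 0, 0], "xyz": [-0.036, -0.043, 0], "gripper": 0}, {"delta_rot": [0, 0, 0], "xyz": [-0.036, -0.043, 0], "gripper": 0}, {"delta_rot": [0, 0, 0], "xyz": [0, 0, 0], "gripper": 0}], force=30)

```text
time: 1.3
tool_pos: [0.5106, -0.2777, 0.2308]
tcp_rot: [-2.373, 2.055, 0.001]
wrist_force: [0.0, -0.5, 0.5]
width: -0.002
```

Run:
```python
from h import *
from workcell import bot
rep(bot,B(.053,.038,.10))
```

```text
t 1.3 tcp [ 0.5106 -0.2777  0.2308] box [-0.048  -0.0461] xdir -81.81 zaxis [ 0.001  0.002 -1.   ] F [ 0.  -0.5  0.5] w -0.002 q [-0.54  0.09  1.81  0.    1.24  0.88]
need tool [-0.0831 -0.1015  0.1311] rot z to go 0.0072
```

Emit:
arm_command(rows=[{"delta_rot": [0, 0, 0.007], "xyz": [-0.028, -0.034, 0.02], "gripper": 0}, {"delta_rot": [0, 0, 0], "xyz": [-0.028, -0.034, 0.02], "gripper": 0}, {"delta_rot": [0, 0, 0], "xyz": [-0.027, -0.034, 0.02], "gripper": 0}, {"delta_rot": [0, 0, 0], "xyz": [0, 0, 0.02], "gripper": 0}, {"delta_rot": [0, 0, 0], "xyz": [0, 0, 0.02], "gripper": 0}, {"delta_rot": [0, 0, 0], "xyz": [0, 0, 0.02], "gripper": 0}, {"delta_rot": [0, 0, 0], "xyz": [0, 0, 0], "gripper": 0}, {"delta_rot": [0, 0, 0], "xyz": [0, 0, 0], "gripper": 0}])

```text
time: 2.1
tool_pos: [0.5968, -0.1873, 0.1108]
tcp_rot: [2.36, -2.073, -0.002]
wrist_force: [0.3, -0.0, 0.2]
width: 0.003
```

```bash
cat >> h.py <<'E'
def snap(tag,names=("top","scene")):
    from workcell import read_camera
    out={}
    for n,(u0,v0,w,h,f) in dict(top=(210,120,140,130,5),scene=(235,150,110,85,7)).items():
        if n not in names: continue
        t=read_camera(n); out[n]=t
        cv2.imwrite(f"pics/{n}_{tag}.png",cv2.resize(t["pixels"][v0:v0+h,u0:u0+w,::-1],None,fx=f,fy=f,interpolation=cv2.INTER_CUBIC))
    return out
E
python3 - <<'E'
from h import *
from workcell import bot
rep(bot,B(.053,.038,.10))
snap("a")
E
```

```text
t 2.1 tcp [ 0.5968 -0.1873  0.1108] box [0.0496 0.0318] xdir -82.59 zaxis [-0.002  0.    -1.   ] F [ 0.3 -0.   0.2] w 0.003 q [-0.34  0.27  1.83 -0.    1.04  1.1 ]
need tool [-0.0062 -0.0034  0.0108] rot z to go -0.0065
```

```bash
sleep 0
```

```text
(no output)
```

View pics/scene_a.png

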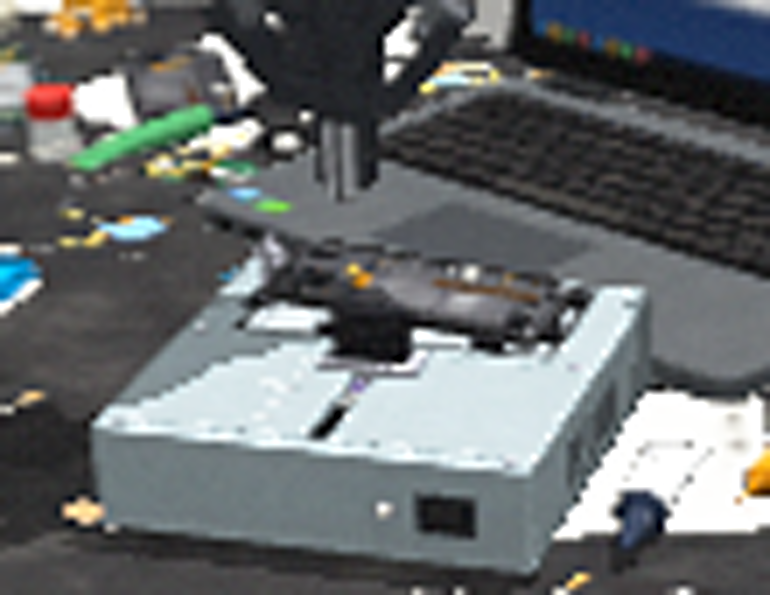

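View pics/top_a.png

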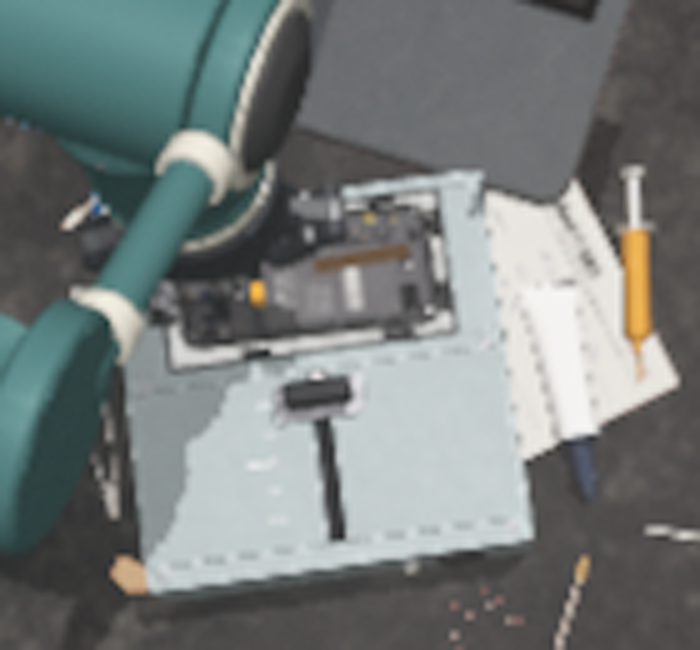

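The fingers are shut just above the phone's raised end: tips at about (345,195) in the scene crop, phone below at about (340,270). I'll correct a few mm and descend, then creep down.

Emit:
arm_command(rows=[{"delta_rot": [0, 0, -0.006], "xyz": [-0.006, -0.003, 0.01], "gripper": 0}, {"delta_rot": [0, 0, 0], "xyz": [0, 0, 0.01], "gripper": 0}, {"delta_rot": [0, 0, 0], "xyz": [0, 0, 0.01], "gripper": 0}, {"delta_rot": [0, 0, 0], "xyz": [0, 0, 0.003], "gripper": 0}, {"delta_rot": [0, 0, 0], "xyz": [0, 0, 0], "gripper": 0}, {"delta_rot": [0, 0, 0], "xyz": [0, 0, 0], "gripper": 0}])

```text
time: 2.8
tool_pos: [0.5998, -0.1806, 0.0781]
tcp_rot: [2.367, -2.065, -0.0]
wrist_force: [0.8, 0.1, -0.4]
width: -0.002
```

Run:
```python
from h import *
from workcell import bot
rep(bot,B(.053,.038,.063))
```

```text
t 2.8 tcp [ 0.5998 -0.1806  0.0781] box [0.0535 0.038 ] xdir -82.22 zaxis [-0.  0. -1.] F [ 0.8  0.1 -0.4] w -0.002 q [-0.33  0.31  1.85 -0.    0.99  1.1 ]
need tool [0.     0.0005 0.0151] rot z to go 0.0001
```

Emit:
arm_command(rows=[{"delta_rot": [0, 0, 0], "xyz": [0, 0, 0.002], "gripper": 0}, {"delta_rot": [0, 0, 0], "xyz": [0, 0, 0.002], "gripper": 0}, {"delta_rot": [0, 0, 0], "xyz": [0, 0, 0.001], "gripper": 0}, {"delta_rot": [0, 0, 0], "xyz": [0, 0, 0.001], "gripper": 0}])

```text
time: 3.2
tool_pos: [0.6, -0.1806, 0.0727]
tcp_rot: [-2.367, 2.065, -0.001]
wrist_force: [-1.5, 0.5, 4.4]
width: 0.001
```

Contact at about z=0.073. I'll creep down in 1 mm rows.

Emit:
arm_command(rows=[{"delta_rot": [0, 0, 0], "xyz": [0, 0, 0.001], "gripper": 0}, {"delta_rot": [0, 0, 0], "xyz": [0, 0, 0.001], "gripper": 0}, {"delta_rot": [0, 0, 0], "xyz": [0, 0, 0], "gripper": 0}])

```text
time: 3.5
tool_pos: [0.6, -0.1806, 0.0704]
tcp_rot: [-2.367, 2.065, -0.001]
wrist_force: [-0.3, -0.2, -0.2]
width: -0.005
```

Run:
```python
from h import *
from workcell import bot
rep(bot,B(.053,.038,.063))
snap("b",("scene",))
```

```text
t 3.5 tcp [ 0.6    -0.1806  0.0704] box [0.0537 0.038 ] xdir -82.22 zaxis [ 0.001 -0.    -1.   ] F [-0.3 -0.2 -0.2] w -0.005 q [-0.33  0.32  1.85  0.    0.97  1.1 ]
need tool [0.     0.0007 0.0074] rot z to go 0.0001
```

```bash
sleep 0
```

```text
(no output)
```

View pics/scene_b.png

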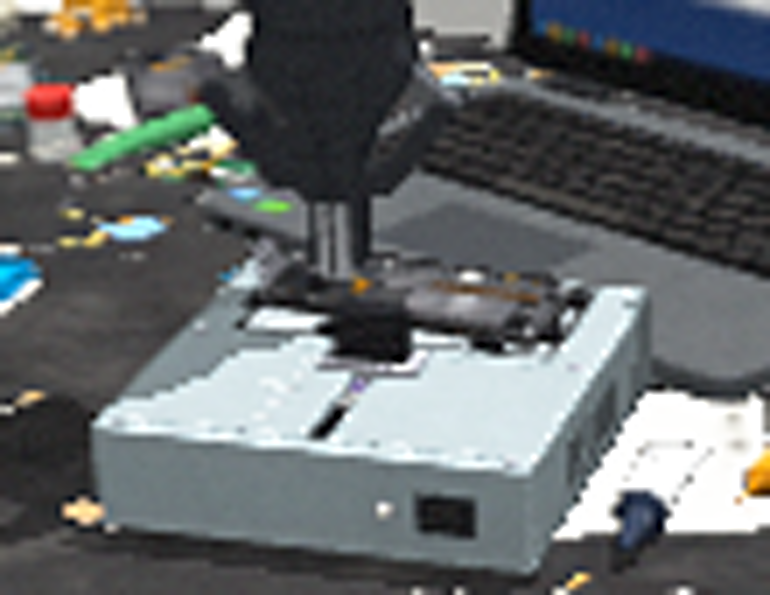

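The fingers rest on the phone's end (tips at about (340,275)) and the force dropped to zero, so it may have snapped. I'll keep going down carefully to confirm it is flat.

Emit:
arm_command(rows=[{"delta_rot": [0, 0, 0], "xyz": [0, 0, 0.001], "gripper": 0}, {"delta_rot": [0, 0, 0], "xyz": [0, 0, 0.001], "gripper": 0}, {"delta_rot": [0, 0, 0], "xyz": [0, 0, 0.001], "gripper": 0}])

```text
time: 3.85
tool_pos: [0.5998, -0.1805, 0.0671]
tcp_rot: [-2.367, 2.066, 0.0]
wrist_force: [0.2, 0.5, 1.5]
width: -0.001
```

Emit:
arm_command(rows=[{"delta_rot": [0, 0, 0], "xyz": [0, 0, 0.001], "gripper": 0}, {"delta_rot": [0, 0, 0], "xyz": [0, 0, 0.001], "gripper": 0}])

```text
time: 4.05
tool_pos: [0.5997, -0.1804, 0.0651]
tcp_rot: [-2.367, 2.066, 0.001]
wrist_force: [0.1, 1.3, 1.7]
width: 0.005
```

Emit:
arm_command(rows=[{"delta_rot": [0, 0, 0], "xyz": [0, 0, 0.001], "gripper": 0}])

```text
time: 4.15
tool_pos: [0.5997, -0.1806, 0.064]
tcp_rot: [2.367, -2.065, -0.0]
wrist_force: [0.7, -0.8, 0.2]
width: 0.005
```

Emit:
arm_command(rows=[{"delta_rot": [0, 0, 0], "xyz": [0, 0, 0.0005], "gripper": 0}])

```text
time: 4.25
tool_pos: [0.5996, -0.1806, 0.0633]
tcp_rot: [2.367, -2.065, -0.0]
wrist_force: [-0.4, 0.1, 0.0]
width: -0.002
```

Emit:
arm_command(rows=[{"delta_rot": [0, 0, 0], "xyz": [0, 0, 0.0005], "gripper": 0}, {"delta_rot": [0, 0, 0], "xyz": [0, 0, 0], "gripper": 0}])

```text
time: 4.45
tool_pos: [0.5998, -0.1807, 0.0632]
tcp_rot: [2.367, -2.066, 0.0]
wrist_force: [0.1, -0.1, -0.8]
width: -0.004
```

Run:
```python
from h import *
from workcell import bot
rep(bot,B(.053,.038,.063))
snap("c",("scene",))
```

```text
t 4.45 tcp [ 0.5998 -0.1807  0.0632] box [0.0534 0.0379] xdir -82.22 zaxis [-0. -0. -1.] F [ 0.1 -0.1 -0.8] w -0.004 q [-0.33  0.32  1.86 -0.    0.96  1.1 ]
need tool [-0.0001  0.0004  0.0002] rot z to go 0.0
```

```bash
sleep 0
```

```text
(no output)
```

View pics/scene_c.png

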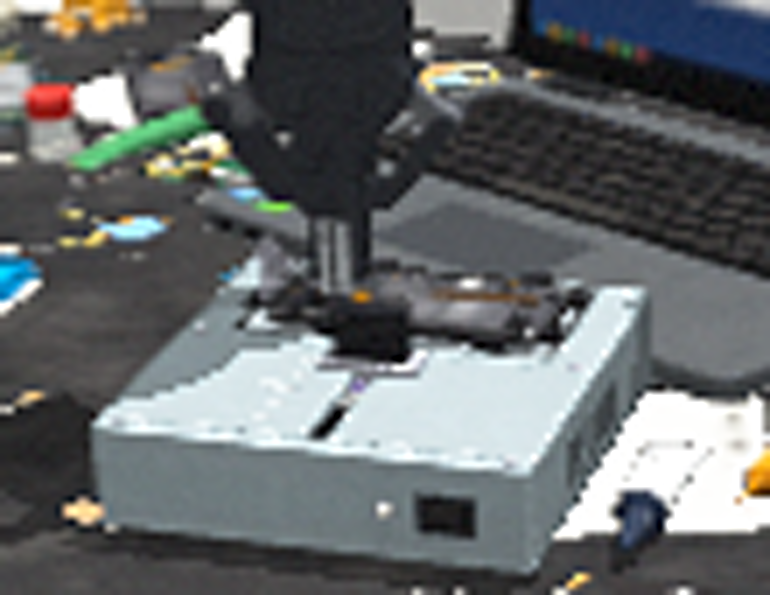

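The phone's end has come further down, with its left end now near (270,310). I'll go on until there is firm contact.

Emit:
arm_command(rows=[{"delta_rot": [0, 0, 0], "xyz": [0, 0, 0.0005], "gripper": 0}, {"delta_rot": [0, 0, 0], "xyz": [0, 0, 0], "gripper": 0}])

```text
time: 4.7
tool_pos: [0.5999, -0.1807, 0.0631]
tcp_rot: [2.367, -2.066, 0.0]
wrist_force: [-1.3, 0.2, 4.0]
width: -0.001
```

Emit:
arm_command(rows=[{"delta_rot": [0, 0, 0], "xyz": [0, 0, 0.0005], "gripper": 0}, {"delta_rot": [0, 0, 0], "xyz": [0, 0, 0], "gripper": 0}])

```text
time: 4.9
tool_pos: [0.5999, -0.1806, 0.0631]
tcp_rot: [2.367, -2.065, 0.0]
wrist_force: [-2.9, 0.2, 4.3]
width: 0.001
```

Emit:
arm_command(rows=[{"delta_rot": [0, 0, 0], "xyz": [0, 0, 0.0007], "gripper": 0}, {"delta_rot": [0, 0, 0], "xyz": [0, 0, 0], "gripper": 0}])

```text
time: 5.1
tool_pos: [0.5999, -0.1807, 0.063]
tcp_rot: [2.367, -2.065, 0.0]
wrist_force: [-3.8, 1.8, 9.0]
width: -0.0
```

Firm contact at z=0.063, matching the flat height. I'll lift off and look.

Emit:
arm_command(rows=[{"delta_rot": [0, 0, 0], "xyz": [0, 0, -0.005], "gripper": 0}, {"delta_rot": [0, 0, 0], "xyz": [0, 0, -0.02], "gripper": 0}, {"delta_rot": [0, 0, 0], "xyz": [0, 0, -0.03], "gripper": 0}, {"delta_rot": [0, 0, 0], "xyz": [0.012, 0.03, -0.02], "gripper": 0.06}, {"delta_rot": [0, 0, 0], "xyz": [0.013, 0.03, 0], "gripper": 0.06}, {"delta_rot": [0, 0, 0], "xyz": [0.013, 0.03, 0], "gripper": 0.06}, {"delta_rot": [0, 0, 0], "xyz": [0, 0.03, 0], "gripper": 0.06}])

```text
time: 5.8
tool_pos: [0.4856, -0.2359, 0.137]
tcp_rot: [2.366, -2.066, 0.003]
wrist_force: [0.8, 0.4, 0.6]
width: 0.678
```

Run:
```python
from h import *
from workcell import bot
rep(bot,B(-.012,0,.0625))
o=snap("d")
t=o["top"]
H,W=400,640
uu,vv=np.meshgrid(np.arange(W),np.arange(H))
for n,t in o.items():
    p=cv2.undistortPoints(np.c_[uu.ravel(),vv.ravel()].astype(float).reshape(-1,1,2),t["intrinsics"],t["dist_coeffs"])[:,0]
    T=np.linalg.inv(t["camera_from_world"]); r=t["range_z"].ravel()[:,None]
    X=(np.c_[p[:,0],-p[:,1],-np.ones(len(p))]*r)@T[:3,:3].T+T[:3,3]
    bl=(X[:,:2]-c0)@R2; g=X[:,2]
    for y in np.arange(-.075,.085,.015):
        k=(abs(bl[:,0]-.053)<.02)&(abs(bl[:,1]-y)<.007)&(g<.09)&(g>.04)
        if k.any(): print(n,round(y,3),k.sum(),np.median(g[k]).round(4),g[k].max().round(3))
```

```text
t 5.8 tcp [ 0.4856 -0.2359  0.137 ] box [-0.0672 -0.0013] xdir -82.25 zaxis [ 0.001 -0.001 -1.   ] F [0.8 0.4 0.6] w 0.678 q [-0.5   0.09  1.99 -0.    1.06  0.94]
need tool [-0.0015 -0.0551  0.0746] rot z to go -0.0006
top -0.075 80 0.0559 0.064
top -0.06 56 0.0608 0.067
top -0.045 45 0.0617 0.069
top -0.03 26 0.0602 0.064
top -0.015 7 0.0612 0.065
scene -0.075 25 0.0559 0.063
scene -0.06 23 0.0605 0.066
scene -0.045 20 0.0629 0.064
scene -0.03 19 0.0629 0.065
scene -0.015 23 0.0622 0.065
scene 0.0 17 0.0622 0.065
scene 0.015 12 0.0627 0.066
scene 0.03 13 0.0613 0.064
scene 0.045 20 0.0614 0.065
scene 0.06 21 0.0609 0.068
scene 0.075 40 0.0694 0.083
```

```bash
sleep 0
```

```text
(no output)
```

View pics/scene_d.png

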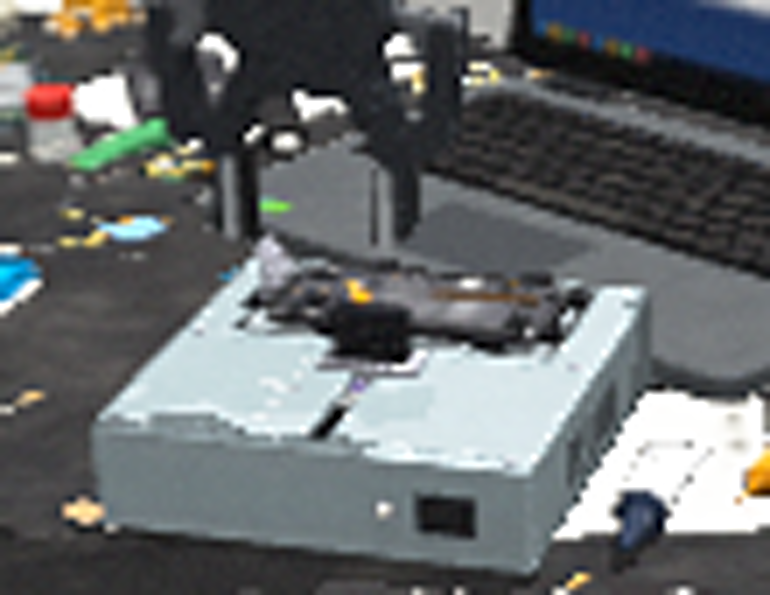

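View pics/top_d.png

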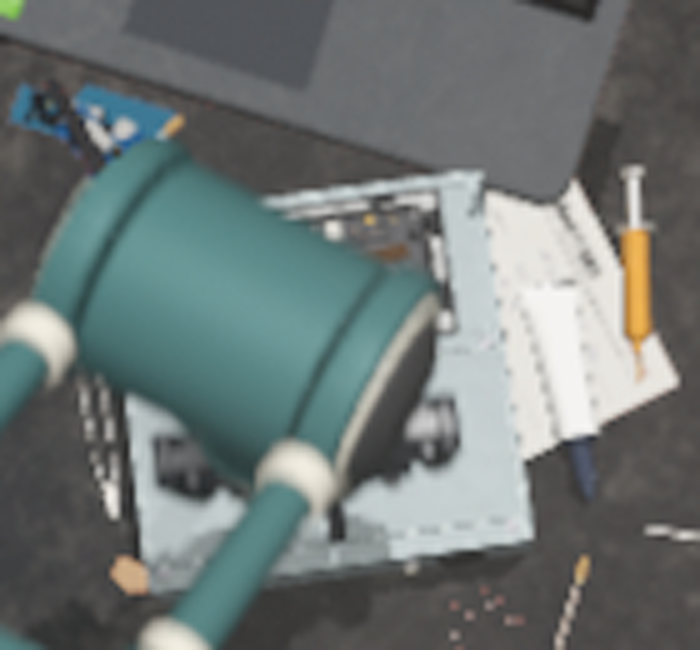

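The phone now lies flat: its top is 61–63 mm along the whole length, with the catch over its left end at about (270,265) in the scene crop. The shutter is still shut. I go to the grip with the jaws along the bar's width.

Emit:
arm_command(rows=[{"delta_rot": [0, 0, 0], "xyz": [-0.0015, -0.028, 0], "gripper": 0.06}, {"delta_rot": [0, 0, 0], "xyz": [0, -0.027, 0], "gripper": 0.06}, {"delta_rot": [0, 0, 0], "xyz": [0, 0, 0.02], "gripper": 0.06}, {"delta_rot": [0, 0, 0], "xyz": [0, 0, 0.02], "gripper": 0.06}, {"delta_rot": [0, 0, 0], "xyz": [0, 0, 0], "gripper": 0.06}, {"delta_rot": [0, 0, 0], "xyz": [0, 0, 0], "gripper": 0.06}])

```text
time: 6.5
tool_pos: [0.5405, -0.2251, 0.0962]
tcp_rot: [2.367, -2.065, -0.002]
wrist_force: [0.3, 0.0, 0.5]
width: 0.698
```

Run:
```python
from h import *
from workcell import bot
rep(bot,B(-.012,0,.0625))
snap("e",("scene",))
```

```text
t 6.5 tcp [ 0.5405 -0.2251  0.0962] box [-0.0114  0.0019] xdir -82.2 zaxis [-0.001  0.001 -1.   ] F [0.3 0.  0.5] w 0.698 q [-0.44  0.22  1.93  0.    1.    1.  ]
need tool [0.002  0.0006 0.0337] rot z to go 0.0004
```

```bash
sleep 0
```

```text
(no output)
```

View pics/scene_e.png

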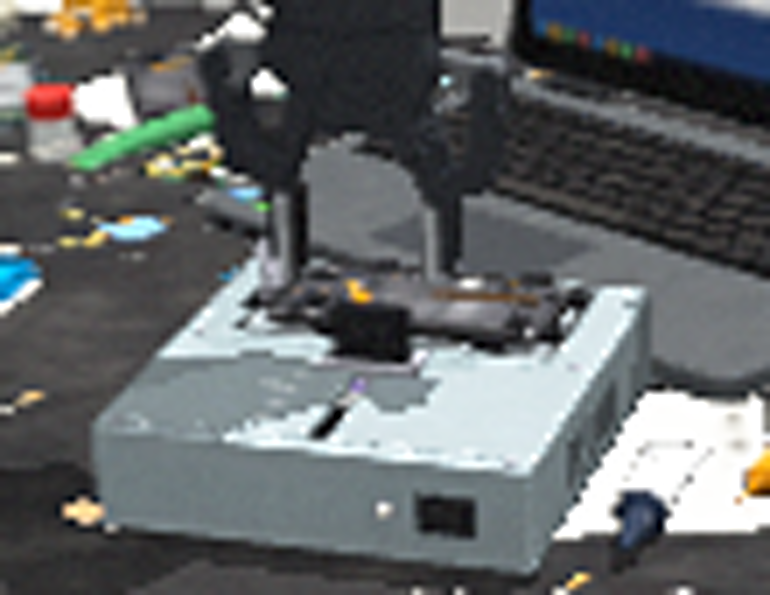

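The fingers straddle the grip at about (370,330), which is clear below. I'll descend, then close.

Emit:
arm_command(rows=[{"delta_rot": [0, 0, 0], "xyz": [0.002, 0.001, 0.01], "gripper": 0.06}, {"delta_rot": [0, 0, 0], "xyz": [0, 0, 0.01], "gripper": 0.06}, {"delta_rot": [0, 0, 0], "xyz": [0, 0, 0.008], "gripper": 0.06}, {"delta_rot": [0, 0, 0], "xyz": [0, 0, 0.005], "gripper": 0.06}, {"delta_rot": [0, 0, 0], "xyz": [0, 0, 0], "gripper": 0.06}])

```text
time: 7.05
tool_pos: [0.5387, -0.2272, 0.0622]
tcp_rot: [2.366, -2.065, -0.004]
wrist_force: [-0.5, 1.1, -0.3]
width: 0.705
```

Emit:
arm_command(rows=[{"delta_rot": [0, 0, 0], "xyz": [0, 0, 0], "gripper": 0.042}, {"delta_rot": [0, 0, 0], "xyz": [0, 0, 0], "gripper": 0.03}, {"delta_rot": [0, 0, 0], "xyz": [0, 0, 0], "gripper": 0.02}, {"delta_rot": [0, 0, 0], "xyz": [0, 0, 0], "gripper": 0.02}, {"delta_rot": [0, 0, 0], "xyz": [0, 0, 0], "gripper": 0.02}, {"delta_rot": [0, 0, 0], "xyz": [0, 0, 0], "gripper": 0.02}], force=60)

```text
time: 7.65
tool_pos: [0.5394, -0.2252, 0.0645]
tcp_rot: [-2.365, 2.065, 0.005]
wrist_force: [-1.9, 9.1, 6.6]
width: 0.402
```

Run:
```python
from h import *
from workcell import bot
rep(bot,B(-.042,0,.0625))
snap("f",("scene",))
```

```text
t 7.65 tcp [ 0.5394 -0.2252  0.0645] box [-0.0124  0.002 ] xdir -82.26 zaxis [-0.001  0.004 -1.   ] F [-1.9  9.1  6.6] w 0.402 q [-0.44  0.25  1.95  0.    0.94  0.99]
need tool [0.002  0.0296 0.002 ] rot z to go -0.0006
```

```bash
sleep 0
```

```text
(no output)
```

View pics/scene_f.png

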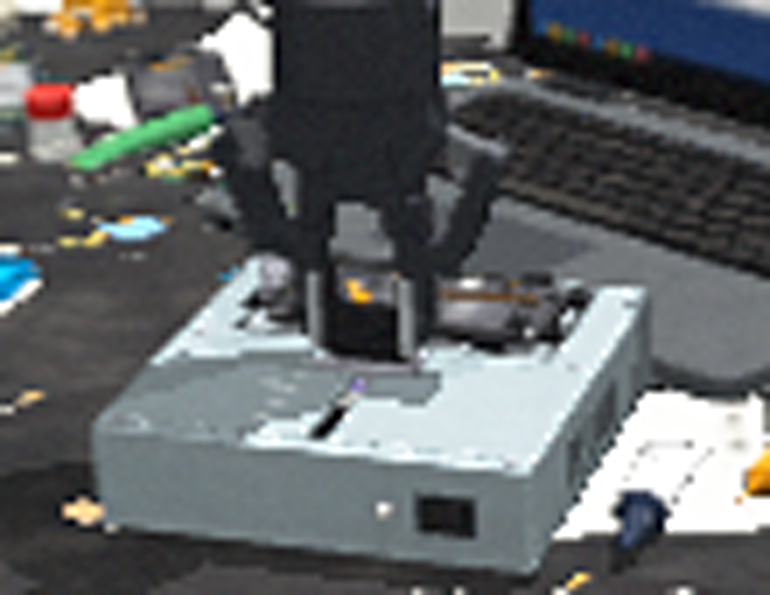

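Both fingers are on the bar at about (315,310) and (405,315); the opening of about 34 mm agrees roughly with the 36 mm bar. I'll relieve the side and down preload, then pull slowly.

Emit:
arm_command(rows=[{"delta_rot": [0, 0, 0], "xyz": [-0.002, 0, -0.0025], "gripper": 0.02}, {"delta_rot": [0, 0, 0], "xyz": [0, 0, 0], "gripper": 0.02}, {"delta_rot": [0, 0, 0], "xyz": [0, 0, 0], "gripper": 0.02}])

```text
time: 8.0
tool_pos: [0.5385, -0.2252, 0.0647]
tcp_rot: [2.367, -2.066, -0.003]
wrist_force: [2.2, 0.7, -13.3]
width: 0.4
```

Run:
```python
from h import *
from workcell import bot
rep(bot,B(-.042,0,.0625))
```

```text
t 8.0 tcp [ 0.5385 -0.2252  0.0647] box [-0.0133  0.0021] xdir -82.23 zaxis [-0.002  0.001 -1.   ] F [  2.2   0.7 -13.3] w 0.4 q [-0.44  0.25  1.95  0.    0.94  1.  ]
need tool [0.0022 0.0287 0.0023] rot z to go -0.0002
```

Emit:
arm_command(rows=[{"delta_rot": [0, 0, 0], "xyz": [0, 0, 0.0015], "gripper": 0.02}, {"delta_rot": [0, 0, 0], "xyz": [0, 0.003, 0], "gripper": 0.02}, {"delta_rot": [0, 0, 0], "xyz": [0, 0.004, 0], "gripper": 0.02}, {"delta_rot": [0, 0, 0], "xyz": [0, 0.004, 0], "gripper": 0.02}, {"delta_rot": [0, 0, 0], "xyz": [0, 0.004, 0], "gripper": 0.02}, {"delta_rot": [0, 0, 0], "xyz": [0, 0, 0], "gripper": 0.02}, {"delta_rot": [0, 0, 0], "xyz": [0, 0, 0], "gripper": 0.02}])

```text
time: 8.7
tool_pos: [0.5244, -0.2272, 0.0647]
tcp_rot: [-2.366, 2.066, 0.0]
wrist_force: [3.6, 3.8, -7.1]
width: 0.402
```

Run:
```python
from h import *
from workcell import bot
rep(bot,B(-.042,0,.0625))
snap("g",("scene",))
```

```text
t 8.7 tcp [ 0.5244 -0.2272  0.0647] box [-0.0276  0.0021] xdir -82.24 zaxis [ 0.     0.001 -1.   ] F [ 3.6  3.8 -7.1] w 0.402 q [-0.45  0.23  1.98  0.    0.93  0.98]
need tool [0.0021 0.0144 0.0021] rot z to go -0.0004
```

```bash
sleep 0
```

```text
(no output)
```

View pics/scene_g.png

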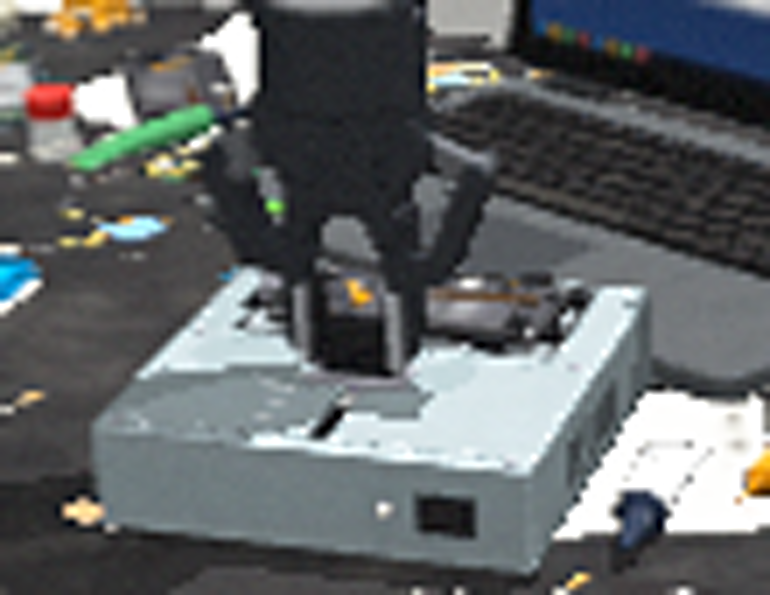

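Emit:
arm_command(rows=[{"delta_rot": [0, 0, 0], "xyz": [0, 0.003, 0.0005], "gripper": 0.02}, {"delta_rot": [0, 0, 0], "xyz": [0, 0.004, 0], "gripper": 0.02}, {"delta_rot": [0, 0, 0], "xyz": [0, 0.004, 0], "gripper": 0.02}, {"delta_rot": [0, 0, 0], "xyz": [0, 0.003, 0], "gripper": 0.02}, {"delta_rot": [0, 0, 0], "xyz": [0, 0.001, 0], "gripper": 0.02}, {"delta_rot": [0, 0, 0], "xyz": [0, 0, 0], "gripper": 0.02}, {"delta_rot": [0, 0, 0], "xyz": [0, 0, 0], "gripper": 0.02}])

```text
time: 9.45
tool_pos: [0.5105, -0.2291, 0.0646]
tcp_rot: [-2.365, 2.065, -0.002]
wrist_force: [5.5, 5.2, -6.7]
width: 0.398
```

Run:
```python
from h import *
from workcell import bot
rep(bot,B(-.042,0,.0625))
o=snap("h"); s0=dict(np.load("scene0.npz"));s=o["scene"]
np.savez("scene1.npz",**s)
# overlay shoe outline predicted for shift 28,30,32
f=10;u0,v0,w,h=262,185,60,35
for nm,cc,sh in(("i0",s0,[0]),("i1",s,[.030])):
    a=cv2.resize(cc["pixels"][v0:v0+h,u0:u0+w,::-1],None,fx=f,fy=f,interpolation=cv2.INTER_CUBIC)
    for d in sh:
        P=[np.r_[np.array([.5523,-.2238])+R2@[-.012-d-.01*1,.023*j],.0595] for j in(1,-1)]+[np.r_[np.array([.5523,-.2238])+R2@[-.012-d-.006,.018*j],zz] for j in(1,-1) for zz in (.0595,.0845)]
        for p in proj(cc,np.array(P)): cv2.circle(a,tuple(int(x) for x in (p-[u0,v0]+.5)*f),3,(0,0,255),-1)
    cv2.imwrite(f"pics/{nm}.png",a)
```

```text
t 9.45 tcp [ 0.5105 -0.2291  0.0646] box [-0.0416  0.002 ] xdir -82.25 zaxis [ 0.002  0.001 -1.   ] F [ 5.5  5.2 -6.7] w 0.398 q [-0.47  0.21  2.    0.    0.93  0.97]
need tool [0.002  0.0004 0.0021] rot z to go -0.0005
```

```bash
sleep 0
```

```text
(no output)
```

View pics/i0.png

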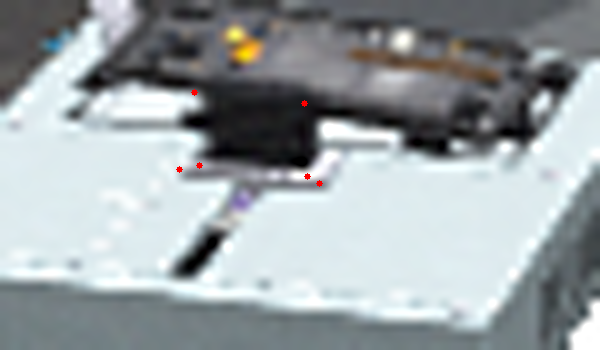

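View pics/i1.png

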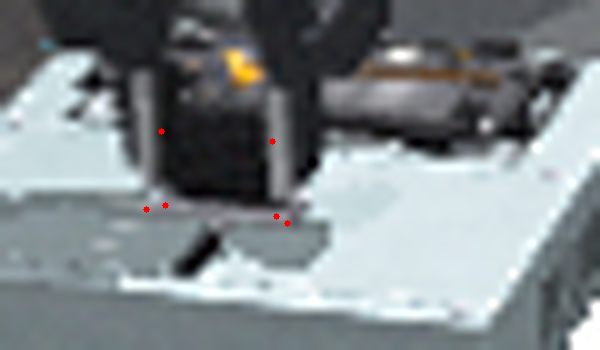

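View pics/top_h.png

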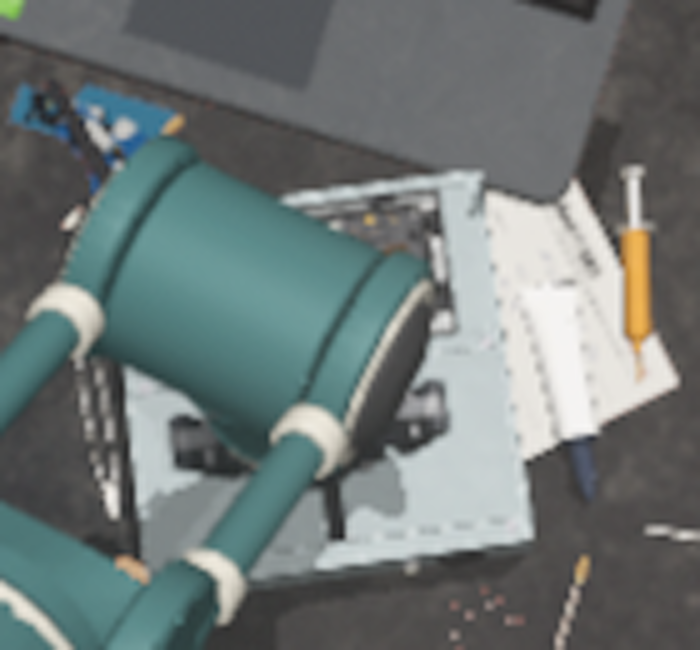

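In the zoom, the bar and shoe moved by about (-33,+38) zoomed px, against a predicted (-33,+40) for 30 mm. TCP travel and the roughly 6.1 N pull both suggest about 28.5–29 mm. I'll add 1 mm.

Emit:
arm_command(rows=[{"delta_rot": [0, 0, 0], "xyz": [-0.0005, 0.001, 0.0005], "gripper": 0.02}, {"delta_rot": [0, 0, 0], "xyz": [0, 0, 0], "gripper": 0.02}, {"delta_rot": [0, 0, 0], "xyz": [0, 0, 0], "gripper": 0.02}, {"delta_rot": [0, 0, 0], "xyz": [0, 0, 0], "gripper": 0.02}])

```text
time: 9.95
tool_pos: [0.5101, -0.2291, 0.0646]
tcp_rot: [-2.365, 2.065, -0.004]
wrist_force: [5.1, 4.2, -6.4]
width: 0.403
```

Run:
```python
from h import *
from workcell import bot,read_camera
rep(bot,B(-.042,0,.0625))
o=snap("j",("scene",)); s=o["scene"]; s0=dict(np.load("scene0.npz"))
import scipy.ndimage as nd
# sub-pixel: sample the intensity along box x line at deck-top height for both pictures, lines at several y
cc=np.array([.5523,-.2238])
xs=np.arange(-.09,0.0,.0005)
prof=[]
for c in(s0,s):
    g=c["pixels"].astype(float).mean(2); A=[]
    for y in np.arange(-.011,.012,.002):
        p=proj(c,np.array([np.r_[cc+R2@[x,y],.0595] for x in xs])); A.append(nd.map_coordinates(g,[p[:,1],p[:,0]],order=1))
    prof.append(np.array(A).mean(0))
for c in prof:
    # bar front-bottom edge: black(<60) crossing from the front
    for th in (50,70,90):
        i=np.where(c<th)[0]; 
        # contiguous black run near the end
        j=i[-1]
        while j>0 and c[j-1]<th: j-=1
        print(th,xs[j].round(4),end=" ")
    print(c[::8].round(0))
# phone heights
H,W=400,640
uu,vv=np.meshgrid(np.arange(W),np.arange(H))
p=cv2.undistortPoints(np.c_[uu.ravel(),vv.ravel()].astype(float).reshape(-1,1,2),s["intrinsics"],s["dist_coeffs"])[:,0]
T=np.linalg.inv(s["camera_from_world"]); r=s["range_z"].ravel()[:,None]
X=(np.c_[p[:,0],-p[:,1],-np.ones(len(p))]*r)@T[:3,:3].T+T[:3,3]
bl=(X[:,:2]-c0)@R2; g=X[:,2]
for y in np.arange(-.06,.065,.03):
    k=(abs(bl[:,0]-.053)<.025)&(abs(bl[:,1]-y)<.007)&(g<.09)&(g>.04); print(round(y,3),k.sum(),np.median(g[k]).round(4))
```

```text
t 9.95 tcp [ 0.5101 -0.2291  0.0646] box [-0.042   0.0021] xdir -82.25 zaxis [ 0.003  0.    -1.   ] F [ 5.1  4.2 -6.4] w 0.403 q [-0.47  0.21  2.01  0.    0.92  0.97]
need tool [0.0021 0.     0.0021] rot z to go -0.0005
50 -0.011 70 -0.0125 90 -0.0135 [171. 155. 159. 163. 167. 171. 172. 184. 207. 212. 215. 210. 203. 199.
 193. 177. 143. 149. 144.  92.  40.  21.  23.]
50 -0.041 70 -0.043 90 -0.044 [129. 111. 110. 103. 105. 110. 115. 121. 125. 129. 140. 110.  57.  25.
  24.  37.  43.  46.  55.  61.  60.  61.  61.]
-0.06 29 0.0602
-0.03 24 0.0625
0.0 5 0.0632
0.03 19 0.061
0.06 3 0.0619
```

```bash
sleep 0
```

```text
(no output)
```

View pics/scene_j.png

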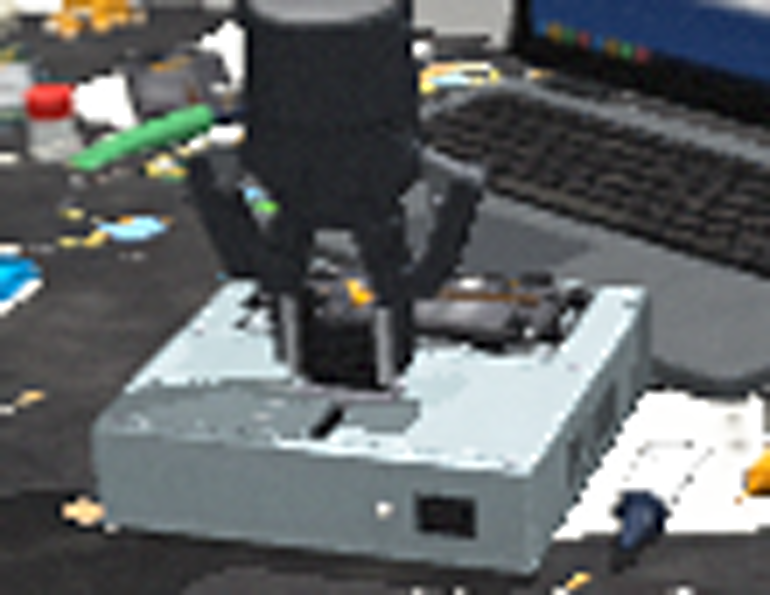

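The camera edge shift says about 30.4 mm, TCP travel 28.7–29.6 mm and the force about 27–28 mm. The grip is at half within about 1 mm. I'll check that the hold is steady, then hand in.

Emit:
arm_command(rows=[{"delta_rot": [0, 0, 0], "xyz": [0, 0.0003, 0], "gripper": 0.02}, {"delta_rot": [0, 0, 0], "xyz": [0, 0, 0], "gripper": 0.02}, {"delta_rot": [0, 0, 0], "xyz": [0, 0, 0], "gripper": 0.02}, {"delta_rot": [0, 0, 0], "xyz": [0, 0, 0], "gripper": 0.02}, {"delta_rot": [0, 0, 0], "xyz": [0, 0, 0], "gripper": 0.02}, {"delta_rot": [0, 0, 0], "xyz": [0, 0, 0], "gripper": 0.02}, {"delta_rot": [0, 0, 0], "xyz": [0, 0, 0], "gripper": 0.02}, {"delta_rot": [0, 0, 0], "xyz": [0, 0, 0], "gripper": 0.02}])

```text
time: 10.8
tool_pos: [0.5098, -0.2292, 0.0646]
tcp_rot: [-2.365, 2.065, -0.004]
wrist_force: [5.7, 5.4, -5.7]
width: 0.405
```

Run:
```python
from h import *
from workcell import bot,read_camera
rep(bot,B(-.042,0,.0625))
import scipy.ndimage as nd
s=read_camera("scene"); s0=dict(np.load("scene0.npz"))
cc=np.array([.5523,-.2238]); xs=np.arange(-.09,0.0,.0005)
for c,a in((s0,-.03),(s,-.06)):
    g=c["pixels"].astype(float).mean(2)
    A=np.mean([nd.map_coordinates(g,proj(c,np.array([np.r_[cc+R2@[x,y],.0595] for x in xs]))[:,::-1].T,order=1) for y in np.arange(-.011,.012,.002)],0)
    k=(xs>a)&(A<83); print(xs[k][0])
```

```text
t 10.8 tcp [ 0.5098 -0.2292  0.0646] box [-0.0423  0.0021] xdir -82.25 zaxis [ 0.004  0.    -1.   ] F [ 5.7  5.4 -5.7] w 0.405 q [-0.47  0.21  2.01  0.    0.92  0.97]
need tool [ 0.0021 -0.0003  0.0021] rot z to go -0.0005
-0.012999999999999928
-0.043999999999999956
```

Run:
```python
from workcell import bot
print(bot.finish_job())
```

```text
the job is handed in; nothing more can be done
None
```

I pressed the phone's raised end down until it was flat under the catch. Then I pulled the shutter to about half open and handed the job in at 10.8 s, still holding it.

- **Phone:** I pressed with shut fingers, with readings of at most about 9 N. The fingers met rigid contact at z = 0.063 m, the expected flat height. After lifting off, the phone's top measured 61–63 mm along nearly its whole length, about 60 mm at the low end. I did not see a clear snap in the force readings, so the catch being over the phone rests on the phone staying flat and on the pictures.
- **Shutter:** I gripped the bar across its width at 60 N and pulled it along its slot. The position held steady over the last 0.8 s.
- **Half mark:** My last checks of how far it is open disagree a little:
  - Arm travel gives 29–30 mm.
  - The bar's edge in the scene camera gives about 31 mm.
  - The pull of about 6.4 N, spring plus rubbing, fits 30 mm.
- **Grip forces:** Small leftover forces remain at the hand, about 5 N sideways and 6 N vertical.
- **Things beside the box:** I did not touch the tweezers, glue tube, syringe or the blue look-alike.

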